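# Fetch a reel from the tipped bin and seat it on the winder

### The arm

A 6-joint arm with a two-finger parallel gripper is mounted at the origin on a cart in front of the work surface, level with it; the furniture and walls round the work are solid. World frame = base frame: x ahead of the robot, y to its left, z up, the work surface at z = 0. Lengths are in m, angles in rad, forces in N, time in s.
With the tool pointing down it reaches from about 0.225 to 0.875 m from the base axis. Payload 3.4 kg.
Tool frame: the origin (TCP) lies at the very end of the fingers, on their centre line; the grasp point (between the pads) lies manip.grip_point_offset behind it (manip.grip_point_offset is the distance from the TCP to the grasp point, in m); z points along the fingers, y is the line along which they close (so a half turn about z gives the same grasp; the last joint's range is limited). The gripper opens to 85 mm and grips with 20 to 120 N. Pads are 22 mm wide; open, the fingers measure 114 mm over their backs; the gripper's body (76 mm by 85 mm) begins 54 mm behind the grasp point. The pads swing forward as they close: fully open they stand 13 mm farther back than shut.
Start: joints at [0.997, 0.276, 1.505, -0, 1.361, -0.121], TCP at [0.252, 0.517, 0.231] pointing down, gripper open.
Joint ranges: [-2.89, 2.89], [-0.75, 2.08], [0.22, 2.7], [-1.18, 4.32], [0.11, 2.71], [-2.7, 2.7]. Speed limits (rad/s): [2.57, 2.57, 3.14, 3.14, 3.14, 3.14].

### API

Orientations are given as a unit quaternion [w, x, y, z].
In Python, from rig import manip gives the robot as it stands.
- The arm moves only by the shell command python3 -m pendant 'ROWS' [FORCE]. ROWS is JSON, a list of rows, each an object of numbers: "jaw": the opening, from -1 (shut) to 1 (fully open); "tx", "ty", "tz": the shift along the world's x, y, z in cm; "ax", "ay", "az": the turn, a rotation vector about the world's x, y, z in degrees. In form: [{"jaw": .., "tx": .., "ty": .., "tz": .., "ax": .., "ay": .., "az": ..}, ...]. A call has 1 to 10 rows; each row is the pose to reach, as a shift and turn from the pose commanded when the call began; what a row does not reach only later rows make up. A row lasts 1/8 s, in which the tool goes at most 62.5 mm and 10.7 degrees, less where a joint would pass 70% of its speed; a pose out of reach is approached as far as the arm can. A call with a gripper value outside its range is refused whole. The fingers move at their own pace and stop on an object; FORCE is the grip in N (left out, the last holds). Time passes only in rows, so rows that repeat a pose let the fingers close. It gives the time, the measured TCP pose, the force, the opening and the grip force at its end, in the units of the state.
- manip.get_state(): the state, without advancing time (a new reading comes with each control period).
- manip.get_image(name): name is "scene" or "top" or "wrist"; returns a dict with "pixels" (480x640x3 uint8, blue, green, red), "depth" (480x640 float32, m along the optical axis (not along the pixel's ray), 0 where there is no reading), "fx", "fy", "cx", "cy" (pixels), "D" ([k1, k2, p1, p2, k3] as OpenCV has them; the pictures are not rectified), "pose" (4x4, takes a point from camera to world coordinates). Camera axes: x right, y down, z forward; pixel columns grow to the right and rows downward; lengths in m; the calibration is good to about 2 mm. A picture is of the moment at which its call begins.
- manip.sign_off(): hands the job in; it is judged then, once.
The state is a dict: "clock": time; "qpos": joint angles; "qd": joint speeds; "effort": joint torques, N m; "position": TCP position; "ee_rot": TCP orientation; "contact_force": force on the tool from outside, world axes, zero at the start; "moment": the same for the moment, N m; "width": finger opening in m; "gripper_force": force on a finger pad.
Only numpy, scipy, OpenCV 4.12 (cv2) and the standard library are available. Lean on these libraries where they do the work, as an engineer would, in place of code of your own. Each camera call takes 0.05 s, during which the arm holds its last target. There are 200 camera calls.

### The job

Take the taller of the two reels out of the tipped bin under the rack's top board, leaving the shorter reel where it lies, and mount it grip head up on the winder's upright spindle: lower it, do not drop it. Two drive pins on the drive plate, at an unknown angle, hold the reel up until the gaps between the teeth on its underside are over them, so feel for the place by turning the reel, until it goes fully home and sits level on the plate; then let go.

Things in the scene. Friction and masses are not known exactly. Their poses are not given: they have to be found in the camera images.
- tall_reel: Reel to mount: aluminium, 70 mm tall, 0.2 kg. From the underside up: 4 clutch teeth (0-9 mm, radius 18-30), flange 66 mm wide (9-15), barrel 34 wide (15-44), solid grip head 50 wide (44-70), gripped across. Bore 15 wide, 44 deep from below. Tooth gaps 12 wide, centred on its own +x, +y, -x, -y axes. Origin: centre of underside; z towards the head.
- short_reel: The other reel, to be left in the bin: the same shape with a shorter barrel, 50 mm tall. Origin and axes as for the tall reel. Either reel can be in either compartment, its axis leaning 30 degrees from vertical to the rack front, its flange against the front lip.
- rack: Fixed rack with grey bin. Origin on the bench under its middle; x to its back, y left, z up. Two compartments at y = +68, -68, each 130 mm wide. The floor is tipped 30 degrees: from x -70, z 22 it rises 130 mm along the slope to the back. Walls square to the floor: front lip 44 high, sides and divider 60, back 70.
- board_edge (a point): Middle of the lower front edge of the rack's plywood top board (300 mm wide along the rack's y, 15 thick, reaching 165 back), 270 mm above the bench; axes as the rack. It leaves no room for an upright gripper over the reels; a tool leaning with a reel's axis (30 degrees) has room.
- winder_seat (a point): On the axis of the winder's spindle, at the top of its fixed steel drive plate (72 mm wide), 45 mm above the bench; z up. Housing 120 x 110, 34 high. Spindle 11 mm thick, ends in a cone 38 above this point. Two drive pins, 6 thick and 7 high, stand left and right of the axis, 24.5 from it, at an angle not reported. A reel standing on the pins is 7 mm high; a reel that is home has its origin here.
Mind the look-alikes: they are no part of the job. Of the things shaped like the part that bears winder_seat, the grey one is meant. Leave any blue look-alike of the tall_reel alone.

How it is judged:
By the outcome, as a careful person would: the job done as asked, in the order asked, and still so for the second after the job is handed in, with the robot touching nothing.
It also fails if it takes over 58 s, if anything falls off the work surface, if the arm or the gripper's body presses on something with over 40 N, if the wrist force passes 120 N, or if a joint passes its speed limit or range.

## Working session

There is one attempt and no reset: what is moved stays moved. The work goes in short steps, Python scripts to look and compute and a shell command to move; the robot and the scene stay as the last step left them, time stands still between calls to the robot, and variables do not carry over. Pictures are saved under pics/ and viewed, at most 10 in all, crops included, and the job is handed in when it is done.

```bash
mkdir -p pics; ls; python3 - <<'E'
from rig import manip
import cv2,numpy as np
s=manip.get_state();print(s, manip.grip_point_offset)
for n in ["scene","top","wrist"]:
    im=manip.get_image(n); cv2.imwrite(f"pics/{n}0.png",im["pixels"]); np.savez(f"pics/{n}0.npz",**im)
    print(n,im["fx"],im["cx"],im["cy"],im["D"],np.round(im["pose"],3).tolist())
E
```

```text
pics
{'clock': 0.0, 'qpos': array([ 9.97014480e-01,  2.76645421e-01,  1.50610769e+00, -6.57952763e-06,
        1.36069067e+00, -1.20971533e-01]), 'qd': array([ 1.36680076e-03, -8.64589070e-04, -9.34497469e-04,  4.56491607e-05,
       -8.77546651e-04,  9.56333520e-05]), 'effort': array([ 1.68865281e-03, -4.16781199e+01, -2.45800030e+01, -2.51781184e-04,
        1.10724391e-02, -3.25037934e-05]), 'position': array([0.25127372, 0.51662614, 0.23042108]), 'ee_rot': array([-3.12068593e-04,  2.24475112e-01,  9.74479383e-01, -8.71377808e-04]), 'contact_force': array([ 0.41961826,  0.25234819, -0.40033024]), 'moment': array([-0.01720339,  0.01523376, -0.01759292]), 'gripper_force': 0.0, 'width': 0.08506866601118751} 0.0187
scene 434.97952908058835 320.4187151700498 240.42354453505615 [-0.03263008  0.          0.          0.          0.        ] [[0.959, 0.104, -0.263, 0.724], [0.283, -0.386, 0.878, -0.974], [-0.01, -0.917, -0.4, 0.679], [0.0, 0.0, 0.0, 1.0]]
top 451.05344357908234 312.917843748407 244.3383550104942 [-0.0749566  0.         0.         0.         0.       ] [[0.016, -0.997, 0.076, 0.302], [-1.0, -0.016, -0.001, 0.104], [0.002, -0.076, -0.997, 1.281], [0.0, 0.0, 0.0, 1.0]]
wrist 389.57944419611647 323.2163118421474 250.96651887505013 [-0.00501084  0.          0.          0.          0.        ] [[0.437, 0.851, 0.289, 0.176], [0.899, -0.413, -0.143, 0.553], [-0.002, 0.323, -0.946, 0.373], [0.0, 0.0, 0.0, 1.0]]
```

View pics/scene0.png

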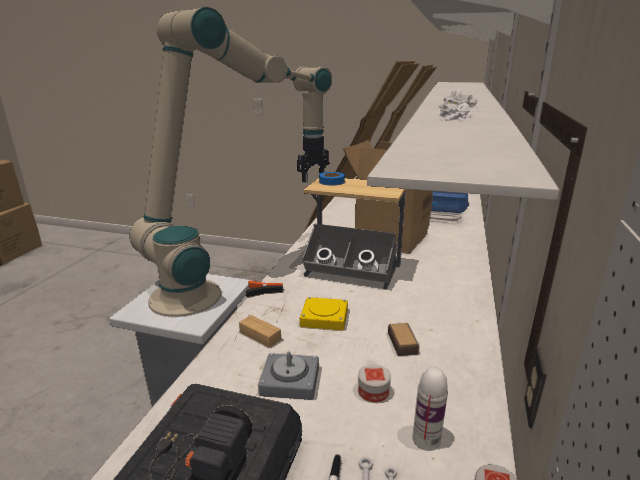

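View pics/top0.png

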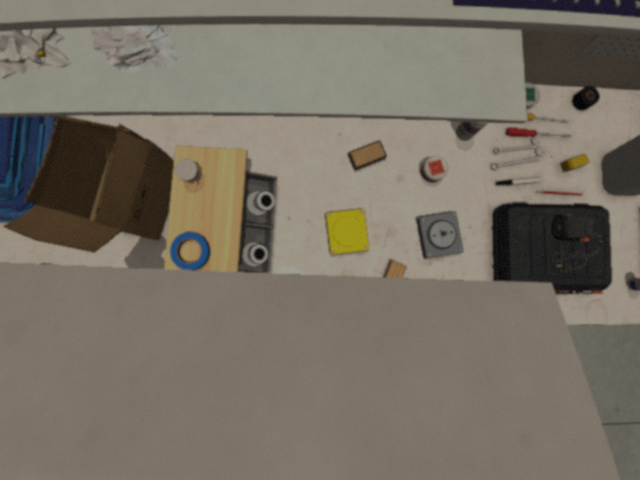

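The scene view shows the rack with two reels at scene (325,257) and (367,260), which are (258,253) and (261,202) in the top view. The rack front faces -y. Two things look like the winder: the grey one at scene (290,370), top (440,234), and a yellow one at scene (325,313). The task names the grey one. The blue ring on the board is the blue look-alike, so I'll leave it alone.

```bash
cat > h.py <<'E'
import numpy as np,cv2
def K(d): return np.array([[d["fx"],0,d["cx"]],[0,d["fy"],d["cy"]],[0,0,1.]])
def ray(d,uv):
    n=cv2.undistortPoints(np.array(uv,float).reshape(-1,1,2),K(d),np.array(d["D"],float)).reshape(-1,2)
    T=d["pose"]; r=np.c_[n,np.ones(len(n))]@T[:3,:3].T
    return T[:3,3],r
def onz(d,uv,z):
    o,r=ray(d,uv); return o+r*((z-o[2])/r[:,2])[:,None]
def cloud(d):
    v,u=np.mgrid[:480,:640]; o,r=ray(d,np.c_[u.ravel(),v.ravel()])
    return (o+r*d["depth"].ravel()[:,None]).reshape(480,640,3)
def proj(d,P):
    T=np.linalg.inv(d["pose"]); p,_=cv2.projectPoints(np.array(P,float).reshape(-1,3),cv2.Rodrigues(T[:3,:3])[0],T[:3,3],K(d),np.array(d["D"],float)); return p.reshape(-1,2)
E
python3 - <<'E'
from h import *
t=dict(np.load("pics/top0.npz")); s=dict(np.load("pics/scene0.npz"))
C=cloud(t);S=cloud(s)
for n,u,v in [("board",215,230),("blue",205,250),("grayocc",300,400),("whiteshelf",300,70),("bench",300,200),("box",100,180),("reelA",261,203),("reelB",257,255),("winder plate",432,228),("spindle",443,234),("yellow",347,230),("grey thing",188,171),("housing",425,250)]:
    print(n,np.round(C[v,u],3))
# board corners: edges of yellowish board in top
for n,u,v in [("boardfrontL",247,149),("fr",240,270)]: print(n,onz(t,[u,v],.285).round(3))
for n,u,v in [("reelB",325,257),("reelA",367,260),("spindle",290,352),("plate",283,367)]: print(n,S[v,u].round(3))
a=cv2.resize(s["pixels"][210:300,290:410],None,fx=5,fy=5,interpolation=cv2.INTER_CUBIC)
b=cv2.resize(t["pixels"][140:290,160:290],None,fx=3,fy=3,interpolation=cv2.INTER_CUBIC)
b2=cv2.resize(t["pixels"][200:270,405:475],None,fx=3,fy=3,interpolation=cv2.INTER_CUBIC)
cv2.imwrite("pics/cropA.png",a)
c=np.zeros((450,600,3),np.uint8);c[:,:390]=b;c[:210,390:600]=b2
cv2.imwrite("pics/cropB.png",c)
E
```

```text
board [0.406 0.321 0.283]
blue [0.36  0.337 0.306]
grayocc [0.261 0.107 1.127]
whiteshelf [0.681 0.131 0.493]
bench [ 0.527  0.141 -0.003]
box [0.575 0.722 0.015]
reelA [0.499 0.241 0.105]
reelB [0.302 0.104 1.281]
winder plate [ 0.447 -0.227  0.044]
spindle [ 0.429 -0.253  0.063]
yellow [0.439 0.008 0.032]
grey thing [0.524 0.369 0.351]
housing [ 0.386 -0.211  0.031]
boardfrontL [[0.592 0.255 0.285]]
fr [[0.318 0.263 0.285]]
reelB [0.377 0.233 0.073]
reelA [0.516 0.215 0.089]
spindle [ 0.397 -0.159 -0.003]
plate [ 0.421 -0.264  0.041]
```

View pics/cropA.png

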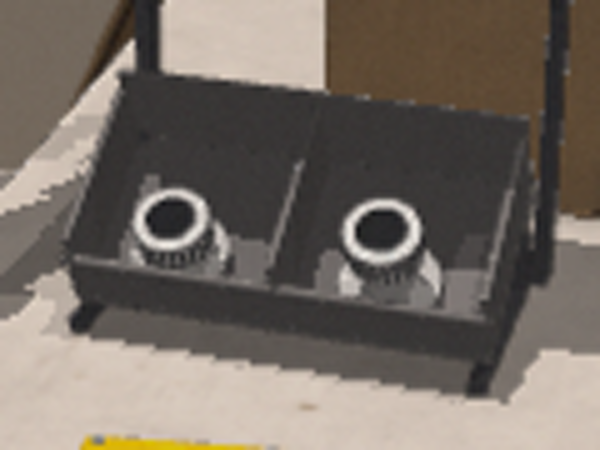

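View pics/cropB.png

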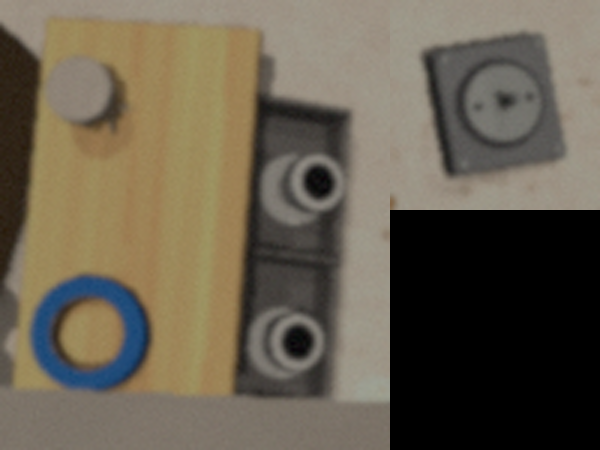

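Crop A and crop B: the right-hand reel (scene (366,256), top (266,201)) shows a longer barrel, and its head stands further from its flange. The left one is at scene (324,254), top (259,254). The grey winder's pins show at top (434,235) and (452,232), with the spindle at about (443,233). Next I'll triangulate these.

```bash
python3 - <<'E'
from h import *
from scipy import ndimage as N
t=dict(np.load("pics/top0.npz")); s=dict(np.load("pics/scene0.npz"))
def tri(a,b):
    o1,r1=ray(t,a);o2,r2=ray(s,b);r1=r1[0];r2=r2[0]
    k=np.linalg.lstsq(np.c_[r1,-r2],o2-o1,rcond=None)[0]
    p,q=o1+k[0]*r1,o2+k[1]*r2; return (p+q)/2,np.linalg.norm(p-q)
def dark(im,u,v,w,th=70):   # centroid of dark disc enclosed by a bright rim
    g=cv2.cvtColor(im,cv2.COLOR_BGR2GRAY)[v-w:v+w+1,u-w:u+w+1]; 
    l,n=N.label(g<th); k=l[w,w]; c=N.center_of_mass(l==k); return (u-w+c[1],v-w+c[0]),int((l==k).sum())
for n,a,b in [("A",(266,201),(366,256)),("B",(259,254),(324,254))]:
    da=dark(t["pixels"],*a,6);db=dark(s["pixels"],*b,9); print(n,da,db,tri(da[0],db[0]))
# board
h=cv2.cvtColor(t["pixels"],cv2.COLOR_BGR2HSV)
m=((h[...,0]>10)&(h[...,0]<26)&(h[...,1]>70)).astype(np.uint8);m[:,:160]=0;m[:,260:]=0;m[285:]=0
m=cv2.morphologyEx(m,cv2.MORPH_OPEN,np.ones((5,5)))
E=[(np.nonzero(m[v])[0].max()+.5,v) for v in range(155,262)]
P=onz(t,E,.285)[:,:2]; vx,vy,x0,y0=cv2.fitLine(P.astype(np.float32),cv2.DIST_HUBER,0,.01,.01).ravel()
print("front edge dir",vx,vy,np.degrees(np.arctan2(vy,vx)),x0,y0)
rows=np.nonzero(m[:,215])[0];print("board +x end", onz(t,[[215,rows.min()-.5],[240,np.nonzero(m[:,240])[0].min()-.5]],.285))
# winder plate circle on z=.045 : grey level
pins=[(434.3,235.3),(451.7,232.3)];print("pins",onz(t,pins,.052), onz(t,[(443,234)],.083))
d=np.diff(onz(t,pins,.052),axis=0)[0];print("pin r,ang",np.linalg.norm(d)/2,np.degrees(np.arctan2(d[1],d[0])),onz(t,pins,.052).mean(0))
g=cv2.cvtColor(t["pixels"],cv2.COLOR_BGR2GRAY);q=cv2.resize(g[205:265,410:470],None,fx=8,fy=8,interpolation=cv2.INTER_CUBIC)
q=cv2.GaussianBlur(q,(0,0),3);c=cv2.HoughCircles(q,cv2.HOUGH_GRADIENT,1,50,param1=60,param2=15,minRadius=90,maxRadius=150)
for x,y,r in c[0][:4]:
    uv=[(410+(x+.5)/8-.5,205+(y+.5)/8-.5)];print("circ",uv,r/8,onz(t,uv,.045),"r m",r/8/451*1.24)
S=cloud(s);z=S[345:400,255:325].reshape(-1,3);z=z[(abs(z[:,2]-.045)<.003)];print("plate cloud scene",z.mean(0),np.median(z,0),(z.max(0)+z.min(0))/2,len(z))
E
```

```text
A ((np.float64(265.7241379310345), np.float64(200.13793103448276)), 87) ((np.float64(365.6666666666667), np.float64(255.5079365079365)), 63) (array([0.50824422, 0.22967105, 0.09619291]), np.float64(0.0005940525449984973))
B ((np.float64(258.8314606741573), np.float64(253.6067415730337)), 89) ((np.float64(323.54545454545456), np.float64(253.14545454545456)), 55) (array([0.36707874, 0.24656009, 0.07911326]), np.float64(0.001511290492556068))
front edge dir 0.99899805 -0.04475393 -2.565068 0.46227354 0.25850046
board +x end [[0.59427195 0.32789288 0.285     ]
 [0.59252576 0.27091295 0.285     ]]
pins [[ 0.42585477 -0.23147484  0.052     ]
 [ 0.43499635 -0.28014377  0.052     ]] [[ 0.42663167 -0.24669792  0.083     ]]
pin r,ang 0.024760016209340388 -79.36198253646606 [ 0.43042556 -0.2558093   0.052     ]Traceback (most recent call last):
  File "<stdin>", line 26, in <module>
TypeError: 'NoneType' object is not subscriptable
```

A is the tall reel: its head top is at z = 96 mm against about 99 expected, and B's is at 79 against 82. The pin radius measured 24.8 mm, as expected. Moving now: up, over the board's side, then round to the front of the rack.

```bash
cat > go.py <<'E'
from h import *
from rig import manip
from scipy.spatial.transform import Rotation as R
ph=np.radians(-2.565)
rx=np.array([-np.sin(ph),np.cos(ph),0]); ry=np.array([-np.cos(ph),-np.sin(ph),0]); up=np.array([0,0,1.])
n=-.5*rx+.866*up; n/=np.linalg.norm(n)
def tilt():  # tool x up-slope, z=-n
    z=-n; x=.866*rx+.5*up; x/=np.linalg.norm(x); return R.from_matrix(np.c_[x,np.cross(z,x),z])
def delta(p,rot):
    s=manip.get_state(); q=s["ee_rot"]; c=R.from_quat(q,scalar_first=True)
    print("t cm",((p-s["position"])*100).round(2),"rotvec deg",np.degrees((rot*c.inv()).as_rotvec()).round(2),"q",s["qpos"].round(2),"F",s["contact_force"].round(1))
E
python3 -m pendant '[{"jaw":0.5,"tz":6},{"jaw":0.5,"tz":12},{"jaw":0.5,"tz":16},{"jaw":0.5,"tz":16,"ty":-5},{"jaw":0.5,"tz":16,"ty":-11},{"jaw":0.5,"tz":16,"ty":-17},{"jaw":0.5,"tz":15,"ty":-23,"tx":2},{"jaw":0.5,"tz":14,"ty":-29,"tx":4},{"jaw":0.5,"tz":13,"ty":-35,"tx":7},{"jaw":0.5,"tz":12,"ty":-40,"tx":10}]' 40
python3 - <<'E'
from go import *
top=np.array([.5082,.2297,.098]); delta(top+.07*n,tilt()); print(n)
E
```

```text
t cm [ 25.53 -32.2   -7.2 ] rotvec deg [ 27.3   16.14 -65.04] q [ 1.    0.28  1.51 -0.    1.36 -0.12] F [-0.1 -0.1  0.2]
[-0.02237686 -0.49951004  0.86601905]invalid input at $[0]: expected keys jaw, tx, ty, tz, ax, ay, az
```

```bash
python3 -m pendant '[{"jaw":0.5,"tx":0,"ty":0,"tz":6,"ax":0,"ay":0,"az":0},{"jaw":0.5,"tx":0,"ty":0,"tz":12,"ax":0,"ay":0,"az":0},{"jaw":0.5,"tx":0,"ty":0,"tz":16,"ax":0,"ay":0,"az":0},{"jaw":0.5,"tx":0,"ty":-5,"tz":16,"ax":0,"ay":0,"az":-10},{"jaw":0.5,"tx":0,"ty":-11,"tz":16,"ax":0,"ay":0,"az":-20},{"jaw":0.5,"tx":0,"ty":-17,"tz":16,"ax":0,"ay":0,"az":-30},{"jaw":0.5,"tx":2,"ty":-23,"tz":15,"ax":0,"ay":0,"az":-40},{"jaw":0.5,"tx":4,"ty":-29,"tz":14,"ax":0,"ay":0,"az":-50},{"jaw":0.5,"tx":7,"ty":-35,"tz":13,"ax":0,"ay":0,"az":-60},{"jaw":0.5,"tx":10,"ty":-40,"tz":12,"ax":0,"ay":0,"az":-66}]' 40
python3 - <<'E'
from go import *
top=np.array([.5082,.2297,.098]); delta(top+.07*n,tilt())
E
```

```text
clock: 1.4
position: [0.3491, 0.1196, 0.3521]
ee_rot: [0.0, 0.72, 0.694, 0.001]
contact_force: [1.7, 0.7, -0.6]
width: 0.064
gripper_force: 0.0
t cm [ 15.75   7.51 -19.35] rotvec deg [29.94 -1.15 -0.39] q [ 0.14 -0.1   1.64  0.    1.6   0.18] F [ 1.7  0.7 -0.6]
```

```bash
python3 -m pendant '[{"jaw":0.5,"tx":5,"ty":0,"tz":0,"ax":8,"ay":0,"az":0},{"jaw":0.5,"tx":10,"ty":0,"tz":-3,"ax":16,"ay":-0.5,"az":0},{"jaw":0.5,"tx":15.7,"ty":1,"tz":-6,"ax":24,"ay":-1,"az":-0.4},{"jaw":0.5,"tx":15.7,"ty":3,"tz":-10,"ax":30,"ay":-1.2,"az":-0.4},{"jaw":0.5,"tx":15.7,"ty":5,"tz":-14,"ax":30,"ay":-1.2,"az":-0.4},{"jaw":0.5,"tx":15.7,"ty":7.5,"tz":-19.3,"ax":30,"ay":-1.2,"az":-0.4},{"jaw":0.5,"tx":15.7,"ty":7.5,"tz":-19.3,"ax":30,"ay":-1.2,"az":-0.4},{"jaw":0.5,"tx":15.7,"ty":7.5,"tz":-19.3,"ax":30,"ay":-1.2,"az":-0.4},{"jaw":0.5,"tx":15.7,"ty":7.5,"tz":-19.3,"ax":30,"ay":-1.2,"az":-0.4}]'
python3 - <<'E'
from go import *
top=np.array([.5082,.2297,.098]); delta(top+.07*n,tilt())
w=manip.get_image("wrist"); np.savez("pics/w1.npz",**w); 
uv=proj(w,[top,top-.07*n]);print(uv)
im=w["pixels"].copy()
for u,v in uv: cv2.drawMarker(im,(int(u),int(v)),(0,0,255),cv2.MARKER_CROSS,15,1)
cv2.imwrite("pics/w1.png",im)
E
```

```text
clock: 2.52
position: [0.5078, 0.1958, 0.1612]
ee_rot: [-0.177, 0.697, 0.669, 0.189]
contact_force: [0.2, -0.5, -0.5]
width: 0.0638
gripper_force: 0.0
t cm [-0.12 -0.1  -0.25] rotvec deg [ 0.01  0.34 -0.16] q [-0.11  0.26  1.85  0.58  1.14 -0.35] F [ 0.2 -0.5 -0.5]
[[321.92870337 270.4486305 ]
 [321.88098738 236.28818944]]
```

View pics/w1.png

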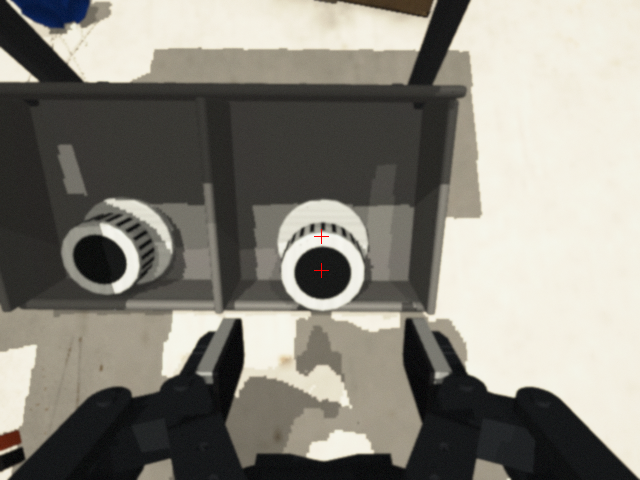

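The wrist view shows the tall reel's head disc centred at (322,271), right on the prediction. The fingers straddle it symmetrically at columns 240 and 405, and the short reel is at (100,260). A depth check comes before the descent.

```bash
python3 - <<'E'
from go import *
w=dict(np.load("pics/w1.npz"));C=cloud(w)
m=np.zeros((480,640),np.uint8);cv2.circle(m,(322,271),24,1,-1)
P=C[(m>0)&(w["depth"]>0)];h=P@n;k=abs(h-np.median(h))<.004
print("top pts",P[k].mean(0),np.median(h),"expected",np.array([.5082,.2297,.098])@n)
g=cv2.cvtColor(w["pixels"],cv2.COLOR_BGR2GRAY)
b=(g>150).astype(np.uint8);b[:,:270]=0;b[:,375:]=0;b[:190]=0
l,_=cv2.connectedComponents(((g<70)).astype(np.uint8));q=np.argwhere(l==l[271,322]);c=q.mean(0)[::-1]+0;print("disc",c,len(q))
o,r=ray(w,c);r=r[0];p=o+r*((np.median(h)-o@n)/(r@n));print("centre",p)
delta(p-.0317*n,tilt())
E
```

```text
top pts [0.50821401 0.22911804 0.09927025] -0.03985578154775145 expected -0.04123951045843835Traceback (most recent call last):
  File "<stdin>", line 8, in <module>
TypeError: 'int' object is not subscriptable
```

```bash
python3 -m pendant '[{"jaw":0.5,"tx":0,"ty":1.2,"tz":-2.2,"ax":0,"ay":0,"az":0},{"jaw":0.5,"tx":0,"ty":2.4,"tz":-4.4,"ax":0,"ay":0,"az":0},{"jaw":0.5,"tx":0,"ty":3.6,"tz":-6.6,"ax":0,"ay":0,"az":0},{"jaw":0.5,"tx":0.1,"ty":4.9,"tz":-8.8,"ax":0,"ay":0,"az":0},{"jaw":0.5,"tx":0.1,"ty":4.9,"tz":-8.8,"ax":0,"ay":0,"az":0},{"jaw":0.5,"tx":0.1,"ty":4.9,"tz":-8.8,"ax":0,"ay":0,"az":0}]'
python3 - <<'E'
from go import *
delta(np.array([.5082,.2292,.0993])-.0317*n,tilt())
E
```

```text
clock: 3.32
position: [0.5082, 0.245, 0.0724]
ee_rot: [-0.178, 0.697, 0.669, 0.188]
contact_force: [0.6, -0.9, 1.2]
width: 0.064
gripper_force: 0.0
t cm [ 0.07  0.01 -0.06] rotvec deg [-0.02  0.22 -0.17] q [-0.01  0.38  1.95  0.68  0.92 -0.43] F [ 0.6 -0.9  1.2]
```

Position is good, so I'll close the jaws.

```bash
python3 -m pendant '[{"jaw":0,"tx":0,"ty":0,"tz":0,"ax":0,"ay":0,"az":0},{"jaw":-0.4,"tx":0,"ty":0,"tz":0,"ax":0,"ay":0,"az":0},{"jaw":-0.4,"tx":0,"ty":0,"tz":0,"ax":0,"ay":0,"az":0},{"jaw":-0.4,"tx":0,"ty":0,"tz":0,"ax":0,"ay":0,"az":0}]' 50
```

```text
clock: 3.82
position: [0.5085, 0.2446, 0.0727]
ee_rot: [-0.178, 0.697, 0.669, 0.189]
contact_force: [-0.0, -3.9, 6.1]
width: 0.0487
gripper_force: 50.8
```

```bash
python3 -m pendant '[{"jaw":-0.4,"tx":0,"ty":-0.5,"tz":0.9,"ax":0,"ay":0,"az":0},{"jaw":-0.4,"tx":0,"ty":-1.5,"tz":2.6,"ax":0,"ay":0,"az":0},{"jaw":-0.4,"tx":0,"ty":-3,"tz":5.2,"ax":0,"ay":0,"az":0},{"jaw":-0.4,"tx":-0.1,"ty":-5,"tz":8.7,"ax":0,"ay":0,"az":0},{"jaw":-0.4,"tx":-0.2,"ty":-7,"tz":12.1,"ax":0,"ay":0,"az":0},{"jaw":-0.4,"tx":-0.2,"ty":-10,"tz":14,"ax":-8,"ay":0,"az":0},{"jaw":-0.4,"tx":-1,"ty":-14,"tz":15,"ax":-16,"ay":0,"az":0},{"jaw":-0.4,"tx":-2,"ty":-18,"tz":15,"ax":-24,"ay":0,"az":0},{"jaw":-0.4,"tx":-3,"ty":-22,"tz":15,"ax":-30,"ay":0,"az":0},{"jaw":-0.4,"tx":-3,"ty":-22,"tz":15,"ax":-30,"ay":0,"az":0}]'
python3 - <<'E'
from go import *
s=manip.get_state(); c=R.from_quat(s["ee_rot"],scalar_first=True); print(c.as_matrix().round(4))
up_=R.from_matrix([[0,1,0],[1,0,0],[0,0,-1]])
delta(np.array([.4304,-.2558,.0453+.05+.038+.045]),up_)
t=manip.get_image("top");np.savez("pics/t2.npz",**t);w=manip.get_image("wrist");np.savez("pics/w2.npz",**w)
q=cv2.resize(t["pixels"][205:265,410:470],None,fx=6,fy=6,interpolation=cv2.INTER_CUBIC)
a=np.zeros((480,800,3),np.uint8);a[:360,:360]=q;a[:330,360:800]=cv2.resize(w["pixels"],(440,330));cv2.imwrite("pics/v2.png",a)
E
```

```text
clock: 5.08
position: [0.4759, 0.0248, 0.2217]
ee_rot: [0.008, 0.72, 0.694, 0.008]
contact_force: [0.7, 0.5, -1.5]
width: 0.0486
gripper_force: 53.5
[[ 3.600e-02  9.991e-01  2.160e-02]
 [ 9.994e-01 -3.600e-02 -7.000e-04]
 [ 1.000e-04  2.160e-02 -9.998e-01]]
t cm [ -4.55 -28.06  -4.34] rotvec deg [0.02 1.24 2.06] q [-0.1   0.12  1.73  0.    1.27 -0.06] F [ 0.7  0.5 -1.5]
```

View pics/v2.png

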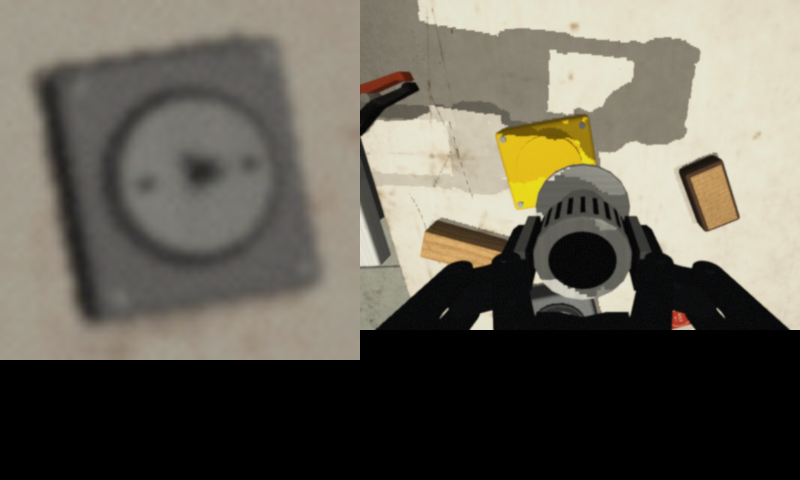

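The left crop shows the grey winder's plate centred at about top (441,234), with the pins as two dark dots. The wrist view shows the tall reel held squarely between the fingers, its head disc at about (848,381) in full-image scale. Next I'll straighten the last 1.2° and move over for a close look at the winder.

```bash
python3 -m pendant '[{"jaw":-0.4,"tx":-1,"ty":-5,"tz":2,"ax":0,"ay":1.2,"az":0},{"jaw":-0.4,"tx":-2,"ty":-10,"tz":2,"ax":0,"ay":1.2,"az":0},{"jaw":-0.4,"tx":-3,"ty":-15.5,"tz":2,"ax":0,"ay":1.2,"az":0},{"jaw":-0.4,"tx":-4,"ty":-21,"tz":2,"ax":0,"ay":1.2,"az":0},{"jaw":-0.4,"tx":-4.5,"ty":-27,"tz":2,"ax":0,"ay":1.2,"az":0},{"jaw":-0.4,"tx":-4.5,"ty":-31.5,"tz":2,"ax":0,"ay":1.2,"az":0},{"jaw":-0.4,"tx":-4.5,"ty":-31.5,"tz":2,"ax":0,"ay":1.2,"az":0},{"jaw":-0.4,"tx":-4.5,"ty":-31.5,"tz":2,"ax":0,"ay":1.2,"az":0}]'
python3 - <<'E'
from go import *
s=manip.get_state(); c=R.from_quat(s["ee_rot"],scalar_first=True); print(c.as_matrix().round(4),s["position"])
w=manip.get_image("wrist");np.savez("pics/w3.npz",**w)
print(proj(w,[[.4304,-.2558,.045],[.4304,-.2558,.083],s["position"]+[0,0,.0317]]))
cv2.imwrite("pics/w3.png",w["pixels"])
E
```

```text
clock: 6.18
position: [0.432, -0.289, 0.2406]
ee_rot: [-0.001, 0.72, 0.694, 0.001]
contact_force: [-0.9, -0.0, -2.2]
width: 0.0488
gripper_force: 53.5
[[ 3.600e-02  9.994e-01  4.000e-04]
 [ 9.993e-01 -3.600e-02  2.400e-03]
 [ 2.400e-03  3.000e-04 -1.000e+00]] [ 0.43201257 -0.28899162  0.24062966]
[[320.5972748  179.90968337]
 [320.30318813 187.23480091]
 [325.10259945 378.81691256]]
```

View pics/w3.png

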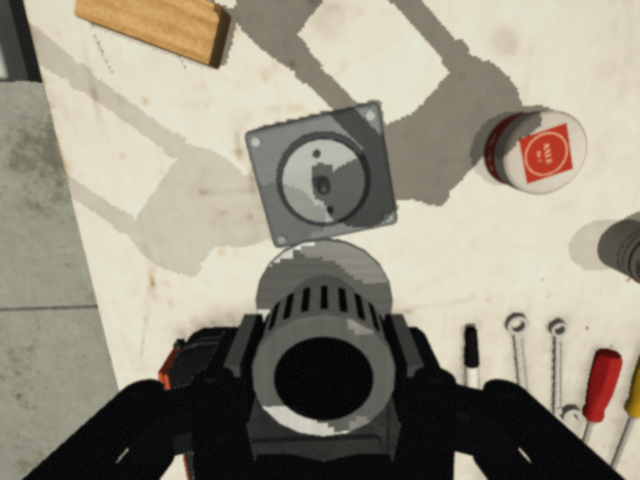

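The wrist view shows the winder's pins at (317,154) and (330,210), its spindle at (322,186) and its plate at about (323,179). The held head disc is centred at about (324,378). I'll measure all of these in this one view.

```bash
python3 - <<'E'
from go import *
from scipy import ndimage as N
w=dict(np.load("pics/w3.npz")); g=cv2.cvtColor(w["pixels"],cv2.COLOR_BGR2GRAY).astype(float)
def dk(u,v,w_):
    p=g[v-w_:v+w_+1,u-w_:u+w_+1]; x=np.clip(np.median(p)-15-p,0,None); c=N.center_of_mass(x); return (u-w_+c[1],v-w_+c[0])
p=[dk(317,154,7),dk(330,210,7)];Z=onz(w,p,.050);d=Z[1]-Z[0]
print(p,Z,"r",np.linalg.norm(d)/2,"ang",np.degrees(np.arctan2(d[1],d[0])),"mid",Z.mean(0))
print("spindle",onz(w,[dk(322,186,9)],.08))
# plate: outer dark ring, sample radially
E=[]
c0=np.array([322.5,179.])
for a in np.radians(np.arange(0,360,4)):
    r=np.arange(34,56,.5); v=N.map_coordinates(g,[c0[1]+r*np.sin(a),c0[0]+r*np.cos(a)],order=1)
    k=np.argmin(v); 
    if v[k]<np.median(v)-15: E.append((c0[0]+r[k]*np.cos(a),c0[1]+r[k]*np.sin(a)))
Q=onz(w,E,.04)[:,:2]; 
for _ in range(3):
    A=np.c_[2*Q,np.ones(len(Q))];s=np.linalg.lstsq(A,(Q**2).sum(1),rcond=None)[0];rr=np.sqrt(s[2]+s[0]**2+s[1]**2);e=np.linalg.norm(Q-s[:2],axis=1)-rr;Q=Q[abs(e)<2*e.std()]
print("ring",s[:2],rr,len(Q),e.std())
m=(g<40).astype(np.uint8); n_,l=cv2.connectedComponents(m); q=np.argwhere(l==l[378,324]);print(len(q),q.min(0),q.max(0))
ct=((q.min(0)+q.max(0))/2)[::-1]; tcp=np.array([.4320,-.2890,.2406])
C=cloud(w);mm=np.zeros((480,640),np.uint8);cv2.circle(mm,(324,378),40,1,-1);zt=np.median(C[(mm>0)&(w["depth"]>0)][:,2]);print("head z",zt-tcp[2])
print("head centre rel tcp",onz(w,[ct],zt)-tcp, ct)
# flange gaps? teeth not visible
E
```

```text
[(np.float64(316.2040920716112), np.float64(153.26751918158567)), (np.float64(330.11703139866796), np.float64(209.29400570884872))] [[ 0.42764424 -0.23290775  0.05      ]
 [ 0.43777292 -0.28078661  0.05      ]] r 0.024469244740182267 ang -78.05529674866874 mid [ 0.43270858 -0.25684718  0.05      ]
spindle [[ 0.43106782 -0.25072255  0.08      ]]
ring [ 0.43227557 -0.25818262] 0.038462876432813445 79 0.0006286992972549285
6348 [337 274] [419 372]
head z 0.030809014694408027
head centre rel tcp [[-0.00070896 -0.00032727  0.03080901]] [323. 378.]
```

The pin radius came out at 24.5 mm and the ring agrees to 1.4 mm. The seat is about (0.4325, -0.2575), and the reel axis sits within 1 mm of the TCP. I'll descend to just above the spindle.

```bash
python3 -m pendant '[{"jaw":-0.4,"tx":0.1,"ty":1.6,"tz":-1,"ax":0,"ay":0,"az":0},{"jaw":-0.4,"tx":0.1,"ty":3.2,"tz":-3,"ax":0,"ay":0,"az":0},{"jaw":-0.4,"tx":0.1,"ty":3.2,"tz":-6,"ax":0,"ay":0,"az":0},{"jaw":-0.4,"tx":0.1,"ty":3.2,"tz":-9,"ax":0,"ay":0,"az":0},{"jaw":-0.4,"tx":0.1,"ty":3.2,"tz":-11,"ax":0,"ay":0,"az":0},{"jaw":-0.4,"tx":0.1,"ty":3.2,"tz":-11,"ax":0,"ay":0,"az":0},{"jaw":-0.4,"tx":0.1,"ty":3.2,"tz":-11,"ax":0,"ay":0,"az":0}]'
python3 - <<'E'
from go import *
delta(np.array([.4332,-.257,.13]),R.from_matrix([[.036,1,0],[1,-.036,0],[0,0,-1]]))
s=manip.get_image("scene");np.savez("pics/s4.npz",**s)
cv2.imwrite("pics/s4.png",cv2.resize(s["pixels"][285:405,240:360],None,fx=5,fy=5,interpolation=cv2.INTER_CUBIC))
E
```

```text
clock: 7.1
position: [0.4336, -0.2569, 0.1319]
ee_rot: [0.001, 0.719, 0.695, 0.001]
contact_force: [0.8, -0.5, -2.6]
width: 0.0485
gripper_force: 53.5
t cm [-0.04 -0.01 -0.19] rotvec deg [ 0.03  0.11 -0.11] q [-0.67  0.25  1.81  0.    1.08 -0.64] F [ 0.8 -0.5 -2.6]
```

View pics/s4.png

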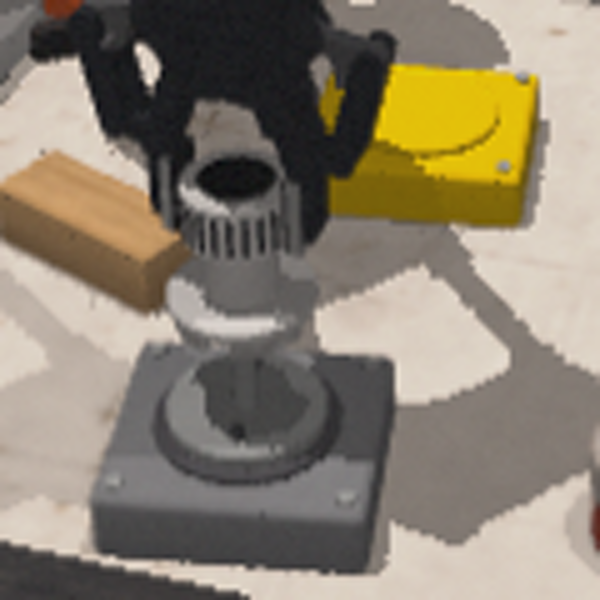

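The scene crop shows the reel held upright over the spindle, with its underside at about crop (250,350), centred over the plate. I'll lower slowly onto the spindle.

```bash
python3 -m pendant '[{"jaw":-0.4,"tx":0,"ty":0,"tz":-0.5,"ax":0,"ay":0,"az":0},{"jaw":-0.4,"tx":0,"ty":0,"tz":-1,"ax":0,"ay":0,"az":0},{"jaw":-0.4,"tx":0,"ty":0,"tz":-1.4,"ax":0,"ay":0,"az":0},{"jaw":-0.4,"tx":0,"ty":0,"tz":-1.6,"ax":0,"ay":0,"az":0},{"jaw":-0.4,"tx":0,"ty":0,"tz":-1.6,"ax":0,"ay":0,"az":0}]'
python3 -m pendant '[{"jaw":-0.4,"tx":0,"ty":0,"tz":-0.5,"ax":0,"ay":0,"az":0},{"jaw":-0.4,"tx":0,"ty":0,"tz":-1,"ax":0,"ay":0,"az":0},{"jaw":-0.4,"tx":0,"ty":0,"tz":-1.5,"ax":0,"ay":0,"az":0},{"jaw":-0.4,"tx":0,"ty":0,"tz":-1.8,"ax":0,"ay":0,"az":0},{"jaw":-0.4,"tx":0,"ty":0,"tz":-1.8,"ax":0,"ay":0,"az":0}]'
```

```text
clock: 7.78
position: [0.433, -0.2577, 0.1149]
ee_rot: [0.0, 0.72, 0.694, 0.0]
contact_force: [0.0, 0.6, -1.6]
width: 0.0487
gripper_force: 53.5
clock: 8.4
position: [0.4329, -0.2576, 0.0968]
ee_rot: [0.0, 0.719, 0.695, 0.0]
contact_force: [0.3, 0.3, -1.4]
width: 0.0488
gripper_force: 53.5
```

```bash
python3 -m pendant '[{"jaw":-0.4,"tx":0,"ty":0,"tz":-0.2,"ax":0,"ay":0,"az":0},{"jaw":-0.4,"tx":0,"ty":0,"tz":-0.4,"ax":0,"ay":0,"az":0},{"jaw":-0.4,"tx":0,"ty":0,"tz":-0.55,"ax":0,"ay":0,"az":0},{"jaw":-0.4,"tx":0,"ty":0,"tz":-0.65,"ax":0,"ay":0,"az":0},{"jaw":-0.4,"tx":0,"ty":0,"tz":-0.65,"ax":0,"ay":0,"az":0}]'
```

```text
clock: 9.02
position: [0.4331, -0.2577, 0.0908]
ee_rot: [0.0, 0.719, 0.695, 0.0]
contact_force: [0.4, 0.5, -1.3]
width: 0.0486
gripper_force: 53.8
```

```bash
python3 -m pendant '[{"jaw":-0.4,"tx":0,"ty":0,"tz":-0.1,"ax":0,"ay":0,"az":0},{"jaw":-0.4,"tx":0,"ty":0,"tz":-0.2,"ax":0,"ay":0,"az":0},{"jaw":-0.4,"tx":0,"ty":0,"tz":-0.2,"ax":0,"ay":0,"az":0}]'
```

```text
clock: 9.4
position: [0.4331, -0.2579, 0.0904]
ee_rot: [0.001, 0.719, 0.695, 0.0]
contact_force: [-3.3, 1.1, 11.7]
width: 0.0488
gripper_force: 55.1
```

It stands on the pins: contact at TCP z = 0.0905, as predicted, with about 12 N. Now I'll turn the reel while pressing lightly.

```bash
python3 -m pendant '[{"jaw":-0.4,"tx":0,"ty":0,"tz":0,"ax":0,"ay":0,"az":4},{"jaw":-0.4,"tx":0,"ty":0,"tz":0,"ax":0,"ay":0,"az":8},{"jaw":-0.4,"tx":0,"ty":0,"tz":0,"ax":0,"ay":0,"az":8}]';python3 -m pendant '[{"jaw":-0.4,"tx":0,"ty":0,"tz":0,"ax":0,"ay":0,"az":4},{"jaw":-0.4,"tx":0,"ty":0,"tz":0,"ax":0,"ay":0,"az":8},{"jaw":-0.4,"tx":0,"ty":0,"tz":0,"ax":0,"ay":0,"az":8}]'; python3 -c "
from rig import manip;s=manip.get_state();print(s['moment'],s['qpos'][5])"
```

```text
clock: 9.78
position: [0.4344, -0.258, 0.0898]
ee_rot: [0.002, 0.669, 0.743, 0.001]
contact_force: [0.8, 1.2, 4.4]
width: 0.0487
gripper_force: 54.2
clock: 10.15
position: [0.4328, -0.2576, 0.0883]
ee_rot: [-0.0, 0.616, 0.788, 0.0]
contact_force: [-0.6, 0.3, -1.5]
width: 0.0487
gripper_force: 53.7
[ 0.01673469 -0.00716242  0.03525917] -0.9188436624028253
```

It dropped 2 mm with no force, so the gaps are over the pins. I'll lower it gently to home, expecting TCP z of about 0.0836.

```bash
python3 -m pendant '[{"jaw":-0.4,"tx":0,"ty":0,"tz":-0.1,"ax":0,"ay":0,"az":0},{"jaw":-0.4,"tx":0,"ty":0,"tz":-0.25,"ax":0,"ay":0,"az":0},{"jaw":-0.4,"tx":0,"ty":0,"tz":-0.35,"ax":0,"ay":0,"az":0},{"jaw":-0.4,"tx":0,"ty":0,"tz":-0.35,"ax":0,"ay":0,"az":0}]'; python3 -c "
from rig import manip;s=manip.get_state();print(s['moment'],s['qpos'][5])"
```

```text
clock: 10.65
position: [0.433, -0.2576, 0.085]
ee_rot: [0.0, 0.616, 0.788, 0.0]
contact_force: [-0.7, 0.0, -1.4]
width: 0.049
gripper_force: 53.7
[ 0.03547449 -0.00366818 -0.03905435] -0.91977058134845
```

```bash
python3 -m pendant '[{"jaw":-0.4,"tx":0,"ty":0,"tz":-0.1,"ax":0,"ay":0,"az":0},{"jaw":-0.4,"tx":0,"ty":0,"tz":-0.2,"ax":0,"ay":0,"az":0},{"jaw":-0.4,"tx":0,"ty":0,"tz":-0.28,"ax":0,"ay":0,"az":0},{"jaw":-0.4,"tx":0,"ty":0,"tz":-0.28,"ax":0,"ay":0,"az":0}]'; python3 -c "
from rig import manip;s=manip.get_state();print(s['moment'],s['qpos'][5])"
```

```text
clock: 11.15
position: [0.4333, -0.2578, 0.0838]
ee_rot: [0.001, 0.616, 0.788, 0.0]
contact_force: [-1.7, 1.2, 8.8]
width: 0.0482
gripper_force: 54.9
[ 0.27862447  0.55402105 -0.05462816] -0.9198056321483182
```

Contact came 7 mm below the pin-top level, so the reel is home. I'll take off the press and let go, then retreat upward.

```bash
python3 -m pendant '[{"jaw":-0.4,"tx":0,"ty":0,"tz":0.15,"ax":0,"ay":0,"az":0},{"jaw":-0.1,"tx":0,"ty":0,"tz":0.15,"ax":0,"ay":0,"az":0},{"jaw":0.2,"tx":0,"ty":0,"tz":0.15,"ax":0,"ay":0,"az":0},{"jaw":0.6,"tx":0,"ty":0,"tz":0.15,"ax":0,"ay":0,"az":0},{"jaw":0.6,"tx":0,"ty":0,"tz":0.15,"ax":0,"ay":0,"az":0},{"jaw":0.6,"tx":0,"ty":0,"tz":0.15,"ax":0,"ay":0,"az":0}]'
python3 -m pendant '[{"jaw":0.6,"tx":0,"ty":0,"tz":1.5,"ax":0,"ay":0,"az":0},{"jaw":0.6,"tx":0,"ty":0,"tz":4,"ax":0,"ay":0,"az":0},{"jaw":0.6,"tx":0,"ty":0,"tz":8,"ax":0,"ay":0,"az":0},{"jaw":0.6,"tx":0,"ty":-2,"tz":12,"ax":0,"ay":0,"az":0},{"jaw":0.6,"tx":0,"ty":-5,"tz":16,"ax":0,"ay":0,"az":0},{"jaw":0.6,"tx":0,"ty":-5,"tz":16,"ax":0,"ay":0,"az":0},{"jaw":0.6,"tx":0,"ty":-5,"tz":16,"ax":0,"ay":0,"az":0}]'
python3 - <<'E'
from go import *
w=manip.get_image("wrist");s=manip.get_image("scene");C=cloud(w)
uv=proj(w,[[.4325,-.2575,.115],[.4325,-.2575,.06]]);print(uv)
u,v=uv[0].astype(int);P=C[max(v-45,0):v+45,u-45:u+45].reshape(-1,3)
for lo,hi,n_ in[(.105,.125,"head"),(.055,.068,"flange")]:
    q=P[(P[:,2]>lo)&(P[:,2]<hi)];
    if len(q)>20:
        A=np.c_[q[:,:2],np.ones(len(q))];f=np.linalg.lstsq(A,q[:,2],rcond=None)[0];print(n_,len(q),np.median(q,0),"tilt deg",np.degrees(f[:2]))
a=np.zeros((600,800,3),np.uint8);a[:400,:400]=cv2.resize(s["pixels"][300:400,240:340],None,fx=4,fy=4,interpolation=cv2.INTER_CUBIC);a[:300,400:]=cv2.resize(w["pixels"],(400,300));a[300:,400:]=cv2.resize(s["pixels"][215:290,290:390],(400,300))
cv2.imwrite("pics/f.png",a)
E
```

```text
clock: 11.9
position: [0.4331, -0.2577, 0.0838]
ee_rot: [0.0, 0.616, 0.788, 0.0]
contact_force: [-0.1, -0.3, -0.0]
width: 0.0688
gripper_force: 0.0
clock: 12.78
position: [0.4326, -0.307, 0.2438]
ee_rot: [-0.0, 0.616, 0.788, 0.001]
contact_force: [0.7, 0.2, -0.3]
width: 0.0682
gripper_force: 0.0
[[341.22921384 172.4820064 ]
 [338.25662263 163.65676576]]
head 4053 [ 0.43294671 -0.25775503  0.11433482] tilt deg [ 0.27279966 -0.21874097]
flange 1096 [ 0.41761181 -0.23899585  0.05933744] tilt deg [-0.05514512  0.71603087]
```

View pics/f.png

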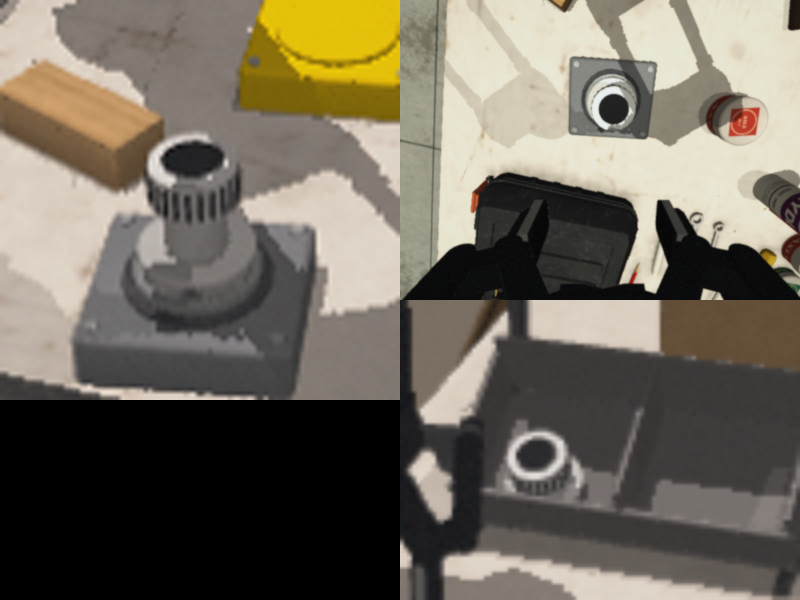

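The reel stands home on the grey winder: its head top is at 0.114 m (0.115 expected), level to 0.3°. The short reel is still in its bin compartment, and the arm is clear.

```bash
python3 -c "
from rig import manip;print(manip.sign_off())"
```

```text
the job is handed in; nothing more can be done
None
```

The tall reel is mounted grip head up on the grey winder, fully home and level to about 0.3°; the short reel is still in the bin, and the job was handed in about 13 s into the 58 s limit.

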